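Knock a stuck sample cup out of its holder block

TASK

The steel sample cup is stuck down in the holder block. Take the knockout hook, push its rod up through the hole beneath the cup until the hook's collar comes snug against the stop ring and hold it there for a moment, without forcing anything; then stand the hook upright back on the bench, well clear of the block. Finally pull the cup, which stays standing proud, out of the block and set it gently upright on the white tray, leaving the other things alone.

Things in the scene. Friction and masses are not known exactly. Their poses are not given: they have to be found in the camera images.
- block: Holder block, fixed: base plate 170 x 110 x 12 mm, column, and an aluminium block overhanging like a shelf, its underside 108 mm and top 149 mm above the bench. Origin: on the bench straight below the cavity's axis; z up. Column x = -75 to -40 mm; block x = -77 to +29, y = -32 to +32 mm; base x = -110 to +60 mm. Below the block it is open towards +x and both sides.
- nest (a point): Centre of the cavity's mouth on the block's top face, 149 mm above the bench; axes as the block's. The cavity is round, 38 mm wide, 33 mm deep, above an 8 mm floor with a 14 mm through hole on the same axis.
- hole (a point): Lower mouth of that 14 mm hole, on the cavity's axis, at the block's underside, 108 mm above the bench. Around it a steel stop ring (38 mm outside, 22 mm bore, rigid) hangs below the underside; its lower face is 6 to 14 mm below the underside, set differently each time and not measured: it has to be felt.
- cup: Closed steel sample cup, a cylinder 36 mm across, 30 mm tall, 0.1 to 0.16 kg. Origin: centre of its underside; z its axis. It starts on the cavity floor, its top 3 mm below the block's top, too deep to grip. Sprung plungers 28 mm above the cavity floor grip it with a steady 8 to 16 N of friction and hold it at any height until its underside passes them.
- hook: Knockout hook, loose steel C-frame, 0.3 to 0.46 kg, 175 mm tall, standing on its foot. Origin: underside of the foot, below the rod; z up; x points from rod to spine. Foot x = -22 to +52 mm, 44 wide, 10 thick. Spine x = 40 to 52, 30 wide. Arm over the rod x = -12 to +52, z = 127 to 139 mm. The 72 mm mouth between rod tip and arm takes the block, brought in level with the spine on the block's +x side.
- rod_tip (a point): Tapered tip of the hook's upright rod, 10 mm thick, 55 mm above the hook's origin, in line with the grip. The rod stands 39 mm out of the collar. Lifting the grip pushes it up through the hole; with the collar on the stop ring the cup stands 14 to 22 mm proud of the block.
- grip (a point): Middle of the hook's black grip, straight above the rod, 157 mm above the hook's origin. The grip is 34 mm along the hook's x, 22 mm wide along y, 36 mm tall; to be gripped across y.
- collar: The hook's collar at the root of the rod (part of the hook): 26 mm across, 6 mm thick. Origin: centre of its underside, 10 mm above the hook's origin; axes as the hook's. Its upper face meets the stop ring.
- tray: White tray, fixed, 140 x 140 mm, floor 4 mm thick, rim 12 mm high above the bench. Origin: centre of its underside; z up. The middle 90 x 90 mm is the place for the cup.
- bottle: Amber glass bottle, 52 mm across, 130 mm tall, bystander; origin centre of its underside.
- beaker: Glass beaker, 60 mm across, 75 mm tall, bystander; origin centre of its underside.
- driver: Screwdriver lying on the bench beyond the holder block, bystander; origin underneath its middle.
Not all that is in view belongs to the job. There is more than one size of the cup; the one meant has the size given above.

How it is judged:
By the outcome, as a careful person would: the job done as asked, in the order asked, and still so for the second after the job is handed in, with the robot touching nothing.
It also fails if it takes over 70 s, if anything falls off the work surface, if the arm or the gripper's body presses on something with over 40 N, if the wrist force passes 120 N, or if a joint passes its speed limit or range.

ROBOT

A 6-joint arm with a two-finger parallel gripper is mounted at the origin on the work surface. World frame = base frame: x ahead of the robot, y to its left, z up, the work surface at z = 0. Lengths are in m, angles in rad, forces in N, time in s.
With the tool pointing down it reaches from about 0.25 to 0.775 m from the base axis. Payload 4 kg.
Tool frame: the origin (TCP) lies where the fingers leave the gripper's body, on its centre line; the fingertips stand 97 mm ahead of it and the grasp point (between the pads) lies 78 mm ahead of it (arm.tcp_to_tips is the z of the fingertips in the tool frame, in m); z points along the fingers, x is the direction in which the jaws open and shut, and the axes are right-handed (so a half turn about z gives the same grasp; the last joint's range is limited). The gripper opens to 94 mm and grips with 3 to 60 N. Pads are 16 mm wide; open, the fingers measure 119 mm over their backs; the gripper's body (75 mm by 177 mm) begins 78 mm behind the grasp point.
Start: joints at [1.24, 0.087, 1.371, -0, 1.684, -0.103], TCP at [0.124, 0.536, 0.303] pointing down, gripper open.
Joint ranges: [-3.1, 3.1], [-0.76, 2.03], [0.27, 2.55], [-1.08, 4.22], [0.17, 2.65], [-2.57, 2.57]. Speed limits (rad/s): [2.79, 2.79, 3.14, 3.14, 3.14, 3.14].

INTERFACE

Orientations are given as [roll, pitch, yaw] about the fixed x, y, z axes, in that order (R = Rz(yaw) Ry(pitch) Rx(roll)).
In Python, from cell import arm gives the robot as it stands.
- The arm moves only by the tool move_arm, never from a script. Its argument "moves" is a list of rows, each a list of 7 numbers: the shift along the tool's x, y, z in cm, then the turn, a rotation vector about the tool's x, y, z in rad, then the opening, from 0 (shut) to 1 (fully open). A call has 1 to 10 rows; each row shifts and turns the commanded pose from where the row before left it, along the tool's axes as they then stand; what a row does not reach is not made up. A row lasts 1/12 s, in which the tool goes at most 41.7 mm and 7.16 degrees, less where a joint would pass 70% of its speed; a pose out of reach is approached as far as the arm can. A call with a gripper value outside its range is refused whole. The fingers move at their own pace and stop on an object; the grip force is fixed at half the most. Time passes only in rows, so rows that do not move let the fingers close. It gives the time, the measured TCP pose, the force and the opening at its end, in the units of the state.
- arm.read_state(): the state, without advancing time (a new reading comes with each control period).
- arm.capture(name): name is "scene" or "top" or "wrist"; returns (picture, depth): 400x640x3 uint8, blue, green, red; 400x640 float32, m along the optical axis (not along the pixel's ray), 0 where there is no reading.
- arm.camera_info(name): a dict with "vfov" (degrees; the focal length in pixels is half the picture's height over the tangent of half this angle, whatever the lens; pixels are square), "cx", "cy" (the principal point, pixels), "k1" (the pictures are not rectified: a ray, as slopes to the right and down, at radius r is drawn at 1 + k1 r^2 times it, then the intrinsics apply), "origin" and "orientation" of the camera in the world. Camera axes: x right, y up, looking along -z (the intrinsics and any distortion apply to the point x, -y, -z); pixel columns grow to the right and rows downward; lengths in m; the calibration is good to about 2 mm. A picture is of the moment at which its call begins: read the wrist's pose just before it. camera_info takes no time and is no camera call; for the wrist camera it gives the pose at the moment of the call.
- arm.finish_job(): hands the job in, once; it reports no verdict.
The state is a dict: "clock": time; "joint_pos": joint angles; "joint_velocities": joint speeds; "effort": joint torques, N m; "position": TCP position; "ee_rot": TCP orientation; "ft_force": force on the tool from outside, world axes, zero at the start; "wrist_torque": the same for the moment, N m; "gripper_width": finger opening in m.
Only numpy, scipy, OpenCV 4.12 (cv2) and the standard library are available. Lean on these libraries where they do the work, as an engineer would, in place of code of your own. Each camera call takes 0.05 s, during which the arm holds its last target. There are 200 camera calls.

## Working session

There is one attempt and no reset: what is moved stays moved. The work goes in short steps, Python scripts to look and compute and a tool call to move; the robot and the scene stay as the last step left them, time stands still between calls to the robot, and variables do not carry over. Pictures are saved under pics/ and viewed, about 8 in all and at most 12, crops included, and the job is handed in when it is done.

Besides the shell and the picture viewer there is one more tool, called after "Request:" as name([rows], argument=value, ...), one row to a line, values as JSON. move_arm: Moves the arm, as the interface text tells. Its arguments: {"type":"object","properties":{"moves":{"type":"array","items":{"type":"array","items":{"type":"number"}}}},"required":["moves"]}

```bash
mkdir -p pics; ls
cat > h.py <<'E'
from cell import arm
import numpy as np, cv2
from scipy.spatial.transform import Rotation as R
def save(name,f):
    info=arm.camera_info(name); p,d=arm.capture(name); cv2.imwrite(f'pics/{f}.png',p); np.savez(f'pics/{f}.npz',p=p,d=d,info=info); return p,d,info
def rot(o):
    o=np.array(o,float)
    return o if o.shape==(3,3) else R.from_euler('xyz',o).as_matrix() if o.size==3 else R.from_quat(o).as_matrix()
def load(f):
    z=np.load(f'pics/{f}.npz',allow_pickle=True); return z['p'],z['d'],z['info'].item()
def ray(info,u,v):
    f=200/np.tan(np.radians(info['vfov'])/2)
    x=(np.asarray(u,float)-info['cx'])/f; y=(np.asarray(v,float)-info['cy'])/f
    a,b=x.copy(),y.copy()
    for _ in range(20):
        s=1+info['k1']*(a*a+b*b); a,b=x/s,y/s
    return np.stack([a,-b,-np.ones_like(a)],-1)
def pts(info,d):
    v,u=np.mgrid[:d.shape[0],:d.shape[1]]
    return (ray(info,u,v)*d[...,None])@rot(info['orientation']).T+np.array(info['origin'])
def onz(info,u,v,z):
    r=rot(info['orientation'])@ray(info,u,v); o=np.array(info['origin']); return o+r*(z-o[2])/r[2]
E
python3 - <<'E'
from h import *
for n in('scene','top'):
    p,d,i=save(n,n); print(i)
print(arm.read_state())
E
```

```text
pics
{'vfov': 43.28682667456663, 'cx': 319.0402323059915, 'cy': 198.68847537256156, 'k1': 0.020186601832665498, 'origin': array([1.27692639, 0.48237584, 0.90650205]), 'orientation': array([ 0.80922093, -0.01804599,  2.19048061])}
{'vfov': 56.89872939903636, 'cx': 325.804419427195, 'cy': 194.26186368537165, 'k1': 0.0045593654974676896, 'origin': array([ 0.50205966, -0.00768459,  0.82149113]), 'orientation': array([ 0.1042706 , -0.01437837, -1.55043617])}
{'clock': 0.1, 'joint_pos': array([ 1.23988815e+00,  8.78912022e-02,  1.37207430e+00, -1.65816176e-05,
        1.68360757e+00, -1.03130711e-01]), 'joint_velocities': array([ 0.00086169, -0.00124846, -0.00532587,  0.0012321 , -0.00198109,
       -0.00032698]), 'effort': array([ 2.12664971e-03, -3.41251838e+01, -3.03302944e+01,  7.19341706e-02,
        3.04019137e-02, -1.21540952e-04]), 'position': array([0.12412516, 0.5355057 , 0.30163013]), 'ee_rot': array([-3.14140517e+00,  1.97159243e-03,  1.34301719e+00]), 'ft_force': array([-0.87448796,  0.19973222,  0.45196382]), 'wrist_torque': array([0.01712566, 0.00293582, 0.01766817]), 'gripper_width': 0.09396731099449736}
```

View pics/scene.png

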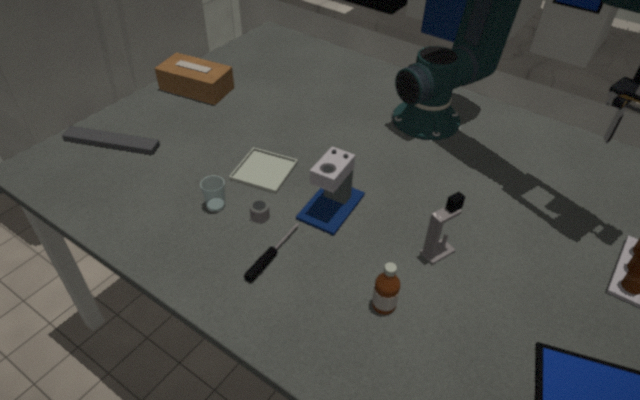

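View pics/top.png

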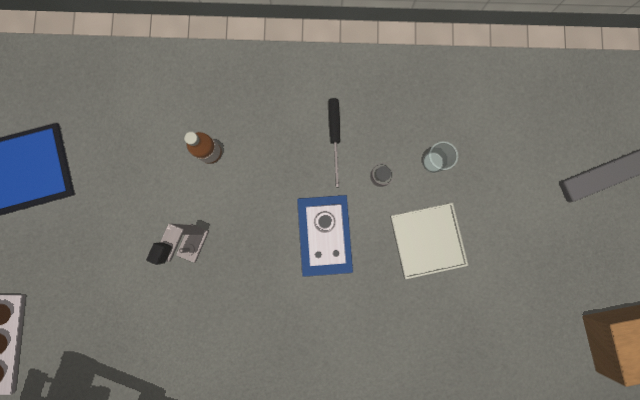

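Candidates for the cup: the one in the block cavity (top 325,222; scene 328,168), and a loose can on the bench (top 381,175; scene 259,211), which is a decoy. By the description it is the one sunk in the block. Hook: top (180,245). Close crop plus geometry:

Run:
```python
from h import *
p,d,i=load('top'); ps,ds,_=load('scene')
a=cv2.resize(p[190:285,135:230],None,fx=4,fy=4,interpolation=3)
b=cv2.resize(p[190:285,280:375],None,fx=4,fy=4,interpolation=3)
c=cv2.resize(ps[185:270,415:473],None,fx=3.5,fy=3.5,interpolation=3)
e=cv2.resize(ps[140:235,290:370],None,fx=3.5,fy=3.5,interpolation=3)
cv=np.zeros((740,780,3),np.uint8)
for im,x,y in((a,0,0),(b,390,0),(c,0,385),(e,390,385)): 
    h,w=im.shape[:2]; h=min(h,740-y); cv[y:y+h,x:x+w]=im[:h]
cv2.imwrite('pics/crop1.png',cv2.resize(cv,None,fx=.8,fy=.8,interpolation=cv2.INTER_AREA))
P=pts(i,d)
def rect(box,zl,zh,nm):
    u0,v0,u1,v1=box; Q=P[v0:v1,u0:u1].reshape(-1,3); Q=Q[(Q[:,2]>zl)&(Q[:,2]<zh)]
    r=cv2.minAreaRect((Q[:,:2]*1000).astype(np.float32)); print(nm,len(Q),r,Q.mean(0).round(4),np.median(Q[:,2]))
rect((290,185,360,290),.14,.16,'blocktop')
rect((290,185,360,290),.008,.02,'base')
rect((380,195,475,285),.002,.016,'tray')
rect((135,215,220,270),.165,.19,'grip')
rect((135,215,220,270),.12,.145,'arm')
rect((135,215,220,270),.006,.016,'foot')
rect((365,160,395,190),.015,.08,'decoy')
rect((180,125,225,168),.02,.2,'bottle')
rect((420,135,462,175),.02,.2,'beaker')
rect((320,90,350,195),.004,.05,'driver')
# scene
P2=pts(load('scene')[2],ds)
for box,zl,zh,nm in(((415,185,473,270),.165,.19,'grip s'),((415,185,473,270),.006,.016,'foot s'),((415,185,473,270),.126,.143,'arm s'),((290,140,370,235),.14,.16,'blk s')):
    u0,v0,u1,v1=box; Q=P2[v0:v1,u0:u1].reshape(-1,3); Q=Q[(Q[:,2]>zl)&(Q[:,2]<zh)]
    print(nm,len(Q),cv2.minAreaRect((Q[:,:2]*1000).astype(np.float32)),Q.mean(0).round(4),np.median(Q[:,2]))
```

```text
blocktop 1911 ((498.8282470703125, -15.961105346679688), (106.01834106445312, 63.949825286865234), 5.456064224243164) [ 0.4964 -0.0161  0.1488] 0.14873190812125936
base 1856 ((508.677978515625, -14.667396545410156), (192.4840087890625, 109.87533569335938), 5.598013877868652) [ 0.4958 -0.0138  0.0118] 0.01179010310787637
tray 3899 ((493.7337951660156, -242.77520751953125), (195.73556518554688, 208.6334228515625), 1.04859459400177) [ 0.4893 -0.2445  0.0049] 0.004039746128186916
grip 288 ((461.1357421875, 276.54852294921875), (22.534643173217773, 34.344268798828125), 71.193115234375) [0.4612 0.2746 0.1741] 0.17468223968163227
arm 468 ((479.8602600097656, 269.21527099609375), (30.05643081665039, 64.02852630615234), 69.15155792236328) [0.4869 0.2629 0.1378] 0.13871975083235222
foot 481 ((474.7543640136719, 271.37371826171875), (44.245765686035156, 73.94615936279297), 68.97531127929688) [0.4699 0.2697 0.0104] 0.010153438940516346
decoy 259 ((631.7630004882812, -137.99456787109375), (47.525394439697266, 46.01772689819336), 16.803911209106445) [ 0.6295 -0.136   0.0381] 0.040135381063133635
b
[... 391 characters left out ...]
02872085571289), 1.3038829565048218) [ 0.7322 -0.0327  0.0206] 0.021778632195837533
grip s 152 ((463.3758239746094, 278.24713134765625), (22.16463851928711, 36.94300842285156), 69.7414321899414) [0.4654 0.2785 0.1727] 0.17319216262596981
foot s 264 ((477.1563720703125, 272.81494140625), (44.7779541015625, 75.96914672851562), 70.1925048828125) [0.4798 0.28   0.0106] 0.009988215771514153
arm s 305 ((482.1483154296875, 270.175048828125), (32.05303955078125, 64.85453796386719), 69.53926849365234) [0.4919 0.2706 0.1364] 0.13745160881794294
blk s 861 ((501.06219482421875, -15.086021423339844), (114.39804077148438, 66.96726989746094), 5.664248943328857) [ 0.503  -0.0128  0.1475] 0.14778607958331014
```

View pics/crop1.png

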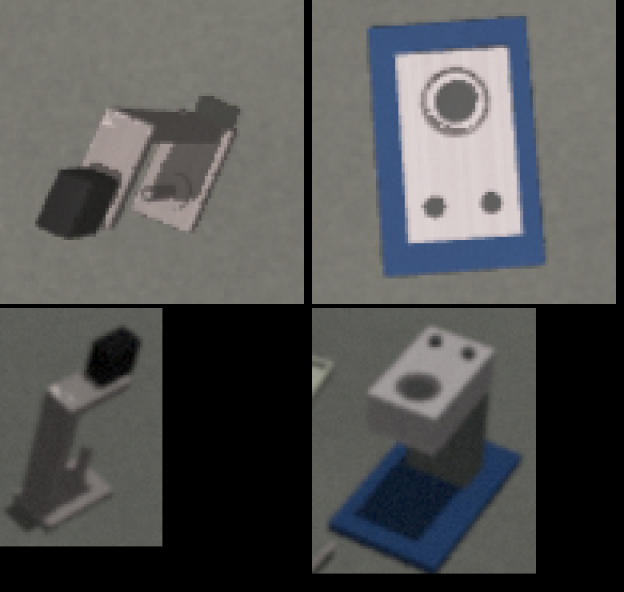

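```bash
cat >> h.py <<'E'
def go(pos,yaw=None,step=3.5):
    """rows (tool axes, cm) from measured pose: turn first (if any), then shift"""
    s=arm.read_state(); M=rot(s['ee_rot']); p=np.array(s['position'])
    T=M if yaw is None else R.from_euler('xyz',[np.pi,0,yaw]).as_matrix()
    rv=R.from_matrix(M.T@T).as_rotvec(); t=T.T@(np.array(pos)-p)*100
    print('turn total',rv.round(4),'| after turn shift cm',t.round(2),'rows',np.ceil(np.linalg.norm(t)/step),'per row',(t/np.ceil(np.linalg.norm(t)/step+1e-9)).round(3))
E
python3 - <<'E'
from h import *
i=load('top')[2]; c=onz(i,325.,221.6,.146); print('cavity',c)
go([.4612,.2764,.30],np.radians(69.5))
E
```

```text
cavity [ 0.52272999 -0.0155096   0.146     ]
turn total [-1.0e-04  2.0e-03  1.3e-01] | after turn shift cm [-12.47  40.65   0.16] rows 13.0 per row [-0.959  3.127  0.013]
```

Request:
move_arm([
  [0,0,0,0,0,0.065,1],
  [0,0,0,0,0.002,0.065,1],
  [-0.96,3.12,0,0,0,0,1],
  [-0.96,3.12,0,0,0,0,1],
  [-0.96,3.12,0,0,0,0,1],
  [-0.96,3.12,0,0,0,0,1],
  [-0.96,3.12,0,0,0,0,1],
  [-0.96,3.12,0,0,0,0,1],
  [-0.96,3.12,0,0,0,0,1],
  [-0.96,3.12,0,0,0,0,1],
])

```text
clock: 0.93
position: [0.332, 0.3751, 0.302]
ee_rot: [-3.141, -0.001, 1.213]
ft_force: [0.7, 0.1, 0.6]
gripper_width: 0.094
```

Run:
```python
from h import *
go([.4612,.2764,.30],np.radians(69.5))
print(arm.read_state()['position'])
p,d,i=save('wrist','w1'); print(i)
P=pts(i,d)
for zl,zh,n in((.165,.185,'grip'),(.125,.145,'arm'),(.006,.016,'foot')):
    Q=P[(P[...,2]>zl)&(P[...,2]<zh)&(d>0)&(np.hypot(P[...,0]-.475,P[...,1]-.27)<.07)]
    if len(Q)>20: print(n,len(Q),cv2.minAreaRect((Q[:,:2]*1000).astype(np.float32)))
```

```text
turn total [-0.0005 -0.0014  0.0001] | after turn shift cm [-4.72 15.56  0.2 ] rows 5.0 per row [-0.945  3.113  0.041]
[0.33197011 0.3751476  0.30203153]
{'vfov': 63.53075992901398, 'cx': 321.3612944077309, 'cy': 201.81184082165024, 'k1': 0.022775256954557642, 'origin': array([0.25952956, 0.40101711, 0.38406646]), 'orientation': array([-0.26293073, -0.00128257,  1.21388847])}
grip 387 ((447.1376647949219, 281.77490234375), (23.128314971923828, 10.782204627990723), 50.27555847167969)
arm 539 ((464.137939453125, 282.4775695800781), (50.91355514526367, 27.859783172607422), 21.395244598388672)
foot 806 ((459.90277099609375, 275.4495544433594), (43.34011459350586, 45.74803161621094), 68.70630645751953)
```

View pics/w1.png

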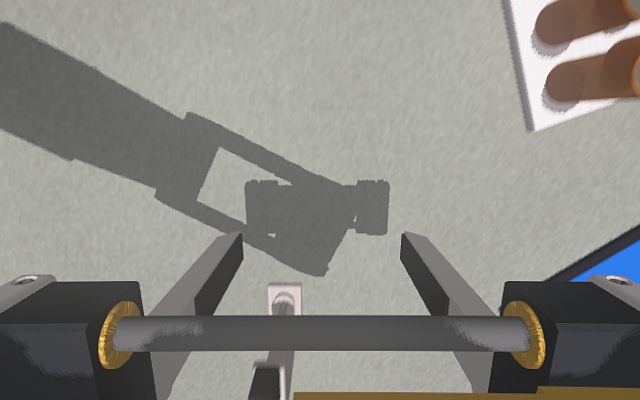

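Wrist view: the grip's edge (268,380) and the foot (285,290) lie under the gripper bar, nothing else is near the approach.

Request:
move_arm([
  [-0.95,3.11,0.04,0,0,0,1],
  [-0.95,3.11,0.04,0,0,0,1],
  [-0.94,3.11,0.04,0,0,0,1],
  [-0.94,3.11,0.04,0,0,0,1],
  [-0.94,3.12,0.04,0,0,0,1],
  [0,0,0,0,0,0,1],
  [0,0,0,0,0,0,1],
])

```text
clock: 1.57
position: [0.4611, 0.2768, 0.2994]
ee_rot: [-3.14, -0.001, 1.21]
ft_force: [-0.3, 0.5, 0.6]
gripper_width: 0.094
```

Run:
```python
from h import *
go([.4615,.2768,.240],np.radians(69.5))
p,d,i=save('wrist','w2'); P=pts(i,d)
for zl,zh,n in((.165,.185,'grip'),(.125,.145,'arm')):
    Q=P[(P[...,2]>zl)&(P[...,2]<zh)&(d>0)&(np.hypot(P[...,0]-.475,P[...,1]-.27)<.07)]
    if len(Q)>20: print(n,len(Q),cv2.minAreaRect((Q[:,:2]*1000).astype(np.float32)))
```

```text
turn total [-0.0018 -0.0008 -0.0031] | after turn shift cm [0.02 0.04 5.94] rows 2.0 per row [0.009 0.021 2.971]
grip 1564 ((459.60076904296875, 275.6977844238281), (21.682823181152344, 33.77593231201172), 69.69308471679688)
arm 1121 ((475.9104919433594, 269.5589599609375), (29.975261688232422, 68.33267211914062), 68.64098358154297)
```

Request:
move_arm([
  [0,0,2.0,0,0,0,1],
  [0,-0.1,2.0,0,0,0,1],
  [0,0,1.5,0,0,0,1],
  [0,0,0.4,0,0,0,0.6],
  [0,0,0,0,0,0,0.35],
  [0,0,0,0,0,0,0.2],
  [0,0,0,0,0,0,0.1],
  [0,0,0,0,0,0,0],
  [0,0,0,0,0,0,0],
  [0,0,0,0,0,0,0],
])

```text
clock: 2.45
position: [0.4597, 0.2784, 0.2423]
ee_rot: [3.141, -0.003, 1.213]
ft_force: [-0.5, -0.2, 0.1]
gripper_width: 0.0508
```

Request:
move_arm([
  [0,0,0,0,0,0,0],
  [0,0,0,0,0,0,0],
  [0,0,0,0,0,0,0],
  [0,0,0,0,0,0,0],
])

```text
clock: 2.78
position: [0.4595, 0.2781, 0.2414]
ee_rot: [-3.141, -0.002, 1.213]
ft_force: [0.1, -0.3, 0.9]
gripper_width: 0.024
```

Request:
move_arm([
  [0,0,0,0,0,0,0],
  [0,0,0,0,0,0,0],
  [0,0,0,0,0,0,0],
  [0,0,-0.5,0,0,0,0],
  [0,0,-1.0,0,0,0,0],
  [0,0,-1.0,0,0,0,0],
  [0,0,-0.5,0,0,0,0],
  [0,0,0,0,0,0,0],
  [0,0,0,0,0,0,0],
])

```text
clock: 3.53
position: [0.4597, 0.2783, 0.2723]
ee_rot: [3.141, -0.003, 1.213]
ft_force: [-0.0, 0.5, -3.3]
gripper_width: 0.0218
```

Run:
```python
from h import *
s=arm.read_state(); print(s['position'],s['ee_rot'],s['ft_force'],s['wrist_torque'],s['gripper_width'])
p,d,i=save('top','t2'); P=pts(i,d)
for zl,zh,n in((.16,.175,'arm'),(.034,.046,'foot')):
    Q=P[(P[...,2]>zl)&(P[...,2]<zh)&(d>0)&(np.hypot(P[...,0]-.475,P[...,1]-.27)<.06)]
    if len(Q)>20: print(n,len(Q),cv2.minAreaRect((Q[:,:2]*1000).astype(np.float32)),np.median(Q[:,2]))
p2,d2,i2=save('scene','s2'); P=pts(i2,d2)
Q=P[(P[...,2]>.025)&(P[...,2]<.18)&(d2>0)&(np.hypot(P[...,0]-.475,P[...,1]-.27)<.06)]
m=(np.abs(P[...,2]-.04)<.004)&(np.hypot(P[...,0]-.475,P[...,1]-.27)<.06)
Q=P[m];print('foot s',len(Q),cv2.minAreaRect((Q[:,:2]*1000).astype(np.float32)))
a=cv2.resize(p[180:290,120:260],(560,440),interpolation=3);b=cv2.resize(p2[120:280,400:500],(240,384),interpolation=3)
cv=np.zeros((440,800,3),np.uint8);cv[:,:560]=a;cv[:384,560:]=b;cv2.imwrite('pics/crop2.png',cv)
```

```text
[0.45965052 0.27828385 0.27225115] [ 3.14058417 -0.00323158  1.21303459] [-0.03367963  0.47878231 -3.33713749] [ 0.02571333  0.06774186 -0.04001064] 0.021840336109625325
arm 440 ((487.17657470703125, 268.8138122558594), (31.030956268310547, 50.56940841674805), 68.46631622314453) 0.16984997907487426
foot 503 ((475.94805908203125, 272.7292175292969), (44.35575485229492, 73.64651489257812), 69.6163101196289) 0.041016968633209694
foot s 241 ((477.0386962890625, 274.5267333984375), (43.54505920410156, 76.14212036132812), 71.15510559082031)
```

View pics/crop2.png

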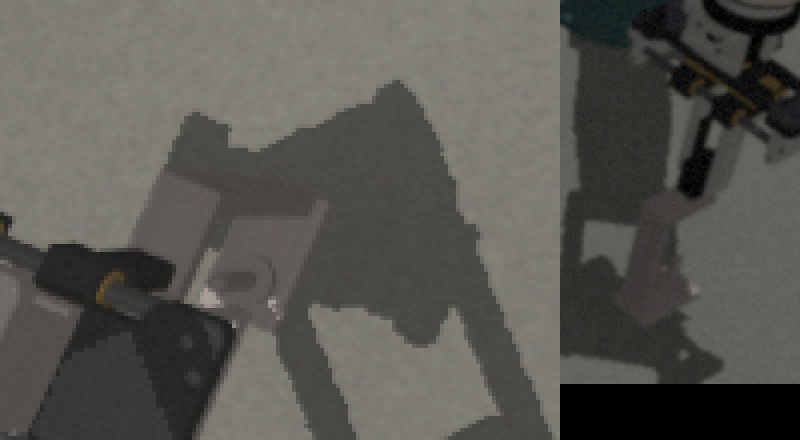

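Hook hangs upright in the grip (foot flat at z≈0.041, rod/collar at crop (245,285) free). Now a precise cavity centre.

Run:
```python
from h import *
p,d,i=load('top'); g=cv2.cvtColor(p,6)
s=8; u0,v0=305,200; c=cv2.resize(g[v0:243,u0:346],None,fx=s,fy=s,interpolation=2)
_,b=cv2.threshold(c,0,255,cv2.THRESH_BINARY_INV+cv2.THRESH_OTSU)
for cn in cv2.findContours(b,cv2.RETR_CCOMP,cv2.CHAIN_APPROX_NONE)[0]:
    if cv2.contourArea(cn)<3000: continue
    (x,y),(w,h),_=cv2.fitEllipse(cn); u=u0+(x+.5)/s-.5; v=v0+(y+.5)/s-.5
    print(u,v,w/s,h/s,onz(i,u,v,.149),onz(i,u,v,.146))
P=pts(i,d)
from scipy.optimize import least_squares
Q=P[190:260,295:355].reshape(-1,3); q=Q[(Q[:,2]>.143)&(Q[:,2]<.153)]
r=cv2.minAreaRect((q[:,:2]*1000).astype(np.float32)); print(r)
pp,dd,ii=load('t2'); F=pts(ii,dd)
Q=F[(np.abs(F[...,2]-.041)<.006)&(np.hypot(F[...,0]-.475,F[...,1]-.27)<.06)]
print('foot plane',np.linalg.lstsq(np.c_[Q[:,:2]-Q[:,:2].mean(0),np.ones(len(Q))],Q[:,2],rcond=None)[0])
Q=P[(np.abs(P[...,2]-.149)<.004)&(np.hypot(P[...,0]-.5,P[...,1]+.015)<.1)]
print('block plane',np.linalg.lstsq(np.c_[Q[:,:2]-Q[:,:2].mean(0),np.ones(len(Q))],Q[:,2],rcond=None)[0])
print(arm.read_state()['joint_pos'])
go([.5205,.1300,.2723],np.radians(95.5))
```

```text
324.6192207336426 221.1110076904297 12.714953422546387 13.71590805053711 [ 0.52351053 -0.01476444  0.149     ] [ 0.52360622 -0.01479602  0.146     ]
324.8809185028076 224.13232803344727 43.42451095581055 57.09352493286133 [ 0.5180455  -0.01535305  0.149     ] [ 0.51811681 -0.01538726  0.146     ]
((502.4933166503906, -15.614112854003906), (98.66222381591797, 63.94871520996094), 5.445573806762695)
foot plane [-0.01081302  0.01454802  0.04140467]
block plane [-0.00810082 -0.00054777  0.14869127]
[ 4.38154981e-01  6.58307686e-02  1.45603550e+00  1.53449540e-03
  1.61900408e+00 -7.74802962e-01]
turn total [-2.000e-04 -1.700e-03 -4.538e-01] | after turn shift cm [-15.33   4.68  -0.12] rows 5.0 per row [-3.066  0.936 -0.025]
```

Request:
move_arm([
  [0,0,0,0,0,-0.1135,0],
  [0,0,0,0,0,-0.1135,0],
  [0,0,0,0,0,-0.1135,0],
  [0,0,0,0,0,-0.1135,0],
  [-2.55,0.78,0,0,0,0,0],
  [-2.55,0.78,0,0,0,0,0],
  [-2.55,0.78,0,0,0,0,0],
  [-2.55,0.78,0,0,0,0,0],
  [-2.55,0.78,0,0,0,0,0],
  [-2.55,0.78,0,0,0,0,0],
])

```text
clock: 4.47
position: [0.5207, 0.1291, 0.2704]
ee_rot: [-3.141, -0.002, 1.667]
ft_force: [0.2, 0.3, -3.5]
gripper_width: 0.0215
```

Request:
move_arm([
  [0,0,0,0,0,0,0],
  [0,0,0,0,0,0,0],
])

```text
clock: 4.63
position: [0.5208, 0.1292, 0.2703]
ee_rot: [-3.141, -0.002, 1.664]
ft_force: [-0.6, -0.1, -4.2]
gripper_width: 0.0217
```

Run:
```python
from h import *
go([.5210,-.0147,.2715],np.radians(95.5),1.8)
p,d,i=save('top','t3'); P=pts(i,d); s=arm.read_state()['position']; print(s)
for zl,zh,n in((.16,.175,'arm'),(.034,.048,'foot')):
    m=(P[...,2]>zl)&(P[...,2]<zh)&(d>0)&(np.abs(P[...,0]-s[0]-.015)<.055)&(np.abs(P[...,1]-s[1])<.045)
    Q=P[m]
    if len(Q)>20: print(n,len(Q),cv2.minAreaRect((Q[:,:2]*1000).astype(np.float32)),np.median(Q[:,2]))
```

```text
turn total [-0.0009 -0.0022 -0.0025] | after turn shift cm [-14.33  -1.36  -0.12] rows 8.0 per row [-1.791 -0.17  -0.015]
[0.5204924  0.13015946 0.27045343]
arm 29 ((570.6677856445312, 123.34236907958984), (13.843205451965332, 8.340374946594238), 56.888736724853516) 0.1671929524721233
```

Request:
move_arm([
  [-1.43,-0.13,-0.02,0,0,0,0],
  [-1.43,-0.13,-0.02,0,0,0,0],
  [-1.43,-0.13,-0.02,0,0,0,0],
  [-1.43,-0.13,-0.02,0,0,0,0],
  [-1.43,-0.13,-0.02,0,0,0,0],
  [-1.43,-0.13,0,0,0,0,0],
  [-1.43,-0.13,0,0,0,0,0],
  [-1.43,-0.13,0,0,0,0,0],
  [-1.43,-0.13,0,0,0,0,0],
  [-1.43,-0.13,0,0,0,0,0],
])

```text
clock: 5.52
position: [0.5212, -0.0124, 0.2716]
ee_rot: [3.141, -0.003, 1.669]
ft_force: [0.7, -0.5, -3.5]
gripper_width: 0.0218
```

```bash
cat >> h.py <<'E'
def avg(n=6):
    a=[]
    for _ in range(n):
        s=arm.read_state(); a.append(np.r_[s['position'],s['ee_rot'],s['ft_force']]); arm.capture('scene')
    a=np.array(a); print('avg',np.median(a,0).round(4),'std',a.std(0)[:3].round(5)); return np.median(a,0)
E
python3 - <<'E'
from h import *
avg()
go([.5210,-.0147,.2705],np.radians(95.5),1.8)
p,d,i=save('top','t4'); p2,d2,i2=save('scene','s4')
a=cv2.resize(p[170:280,260:390],(520,440),interpolation=3);b=cv2.resize(p2[110:250,280:380],(280,392),interpolation=3)
cv=np.zeros((440,800,3),np.uint8);cv[:,:520]=a;cv[:392,520:]=b;cv2.imwrite('pics/crop3.png',cv)
E
```

```text
avg [ 5.2130e-01 -1.2500e-02  2.7160e-01  3.1411e+00 -2.8000e-03  1.6674e+00
  1.1330e-01  1.2590e-01 -3.6876e+00] std [6.00e-05 1.07e-03 6.00e-05]
turn total [ 0.0007 -0.0028  0.0018] | after turn shift cm [-0.27 -0.06  0.13] rows 1.0 per row [-0.274 -0.063  0.128]
```

View pics/crop3.png

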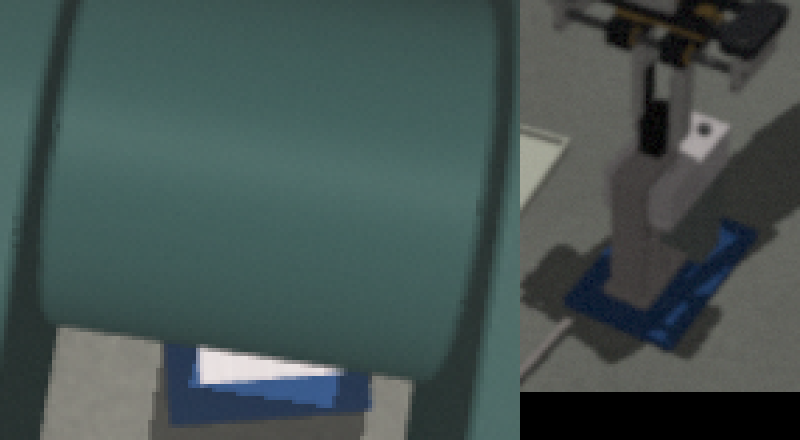

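Scene crop: the block sits inside the hook's mouth, spine on the +x side (crop 640,230), arm over the block with clearance; the top view is blocked by the robot. Measuring the spine relative to the cavity from the scene depth:

Run:
```python
from h import *
B=rot([0,0,np.radians(5.5)])
p,d,i=load('s4'); P=pts(i,d); o=np.array([.5227,-.0137,0])
L=(P-o)@B*1000   # block frame (top-camera estimate)
ok=(d>0)&(np.abs(L[...,1])<40)&(L[...,0]>20)&(L[...,0]<70)
f=ok&(L[...,2]>60)&(L[...,2]<150)&(L[...,0]>44); q=L[f]; 
print('spine face',len(q),np.median(q[:,0]),'y',np.percentile(q[:,1],[1,5,50,95,99]).round(1))
t=(d>0)&(np.abs(L[...,1])<40)&(L[...,0]>-20)&(L[...,0]<70)&(np.abs(L[...,2]-168)<3); q=L[t]
print('arm top',len(q),np.percentile(q[:,0],[1,99]),np.percentile(q[:,1],[1,5,50,95,99]).round(1),np.median(q[:,2]),cv2.minAreaRect(q[:,:2].astype(np.float32)))
p,d,i=load('scene'); P=pts(i,d); L=(P-o)@B*1000
t=(d>0)&(np.abs(L[...,1])<45)&(np.abs(L[...,0]+20)<65)&(np.abs(L[...,2]-148)<4); q=L[t]
print('block top',len(q),np.percentile(q[:,0],[1,99]),np.percentile(q[:,1],[1,5,50,95,99]).round(1),np.median(q[:,2]))
f=(d>0)&(np.abs(L[...,1])<45)&(L[...,0]>20)&(L[...,0]<40)&(L[...,2]>112)&(L[...,2]<143); q=L[f]
print('block +x face',len(q),np.median(q[:,0]),np.percentile(q[:,1],[1,5,50,95,99]).round(1))
p,d,i=load('s2'); P=pts(i,d); H=rot([0,0,np.radians(-20.5)]); L=(P-np.array([.4597,.2783,0]))@H*1000
f=(d>0)&(np.abs(L[...,1])<30)&(L[...,0]>44)&(L[...,0]<70)&(L[...,2]>60)&(L[...,2]<150); q=L[f]
print('spine face at s2 rel TCP, hook frame',len(q),np.median(q[:,0]),np.percentile(q[:,1],[1,5,50,95,99]).round(1))
```

```text
spine face 361 52.92275283079532 y [-9.  -7.9  7.6 19.5 20.2]
arm top 175 [ 0.2089947  54.88410283] [-10.7  -8.8   6.8  19.6  20.1] 168.16476287032077 ((25.674606323242188, 4.642822265625), (61.52873229980469, 31.10250473022461), 0.5535179972648621)
block top 743 [-76.27331789  30.37000561] [-31.  -28.1   2.1  31.7  33.4] 148.00949791245776
block +x face 259 28.95507028408413 [-31.  -29.    4.1  32.6  33.9]
spine face at s2 rel TCP, hook frame 395 53.317589770569306 [-12.4 -10.5   5.7  16.8  17.4]
```

Request:
move_arm([
  [-0.15,-0.03,0,0,0,0,0],
  [-0.15,-0.03,0,0,0,0,0],
  [0,0,0,0,0,0,0],
  [0,0,0,0,0,0,0],
  [0,0,0,0,0,0,0],
])

```text
clock: 6.33
position: [0.5212, -0.0163, 0.2719]
ee_rot: [3.141, -0.002, 1.667]
ft_force: [-0.1, -0.4, -2.8]
gripper_width: 0.0217
```

```bash
cat > m.py <<'E'
from h import *
B=rot([0,0,np.radians(5.5)]); o=np.array([.5227,-.0137,0])
def edges(f,x0,x1,z0,z1,nm):
    # per image row mid between the +-y limits of the face (half-pixel biases cancel)
    p,d,i=load(f); L=(pts(i,d)-o)@B*1000
    m=(d>0)&(np.abs(L[...,1])<45)&(L[...,0]>x0)&(L[...,0]<x1)&(L[...,2]>z0)&(L[...,2]<z1)
    # y as function of pixel on the face; bin by z
    q=L[m]; zb=np.arange(z0,z1,4); mids=[]
    for z in zb:
        s=q[np.abs(q[:,2]-z-2)<2.2][:,1]
        if len(s)>8: mids.append((s.min()+s.max(),s.max()-s.min()))
    mids=np.array(mids); print(nm,'x',np.median(q[:,0]).round(2),'ymid',(mids[:,0]/2).mean().round(2),'w',mids[:,1].mean().round(1),'n',len(mids))
if __name__=='__main__':
    import sys
    if len(sys.argv)>1: avg(); save('scene',sys.argv[1]); edges(sys.argv[1],46,60,60,158,'spine')
    edges('scene',22,36,112,144,'block'); edges('s4',46,60,60,158,'spine s4')
E
python3 m.py s5
```

```text
avg [ 5.2120e-01 -1.6300e-02  2.7190e-01  3.1407e+00 -2.0000e-03  1.6669e+00
 -2.7870e-01 -9.1300e-02 -3.3316e+00] std [1.e-05 1.e-05 1.e-05]
spine x 52.5 ymid 1.13 w 28.3 n 24
block x 29.05 ymid 1.3 w 64.4 n 8
spine s4 x 52.98 ymid 5.66 w 28.0 n 25
```

Request:
move_arm([
  [0,-0.03,-0.5,0,0,0,0],
  [0,0,-0.6,0,0,0,0],
  [0,0,-0.6,0,0,0,0],
  [0,0,-0.4,0,0,0,0],
  [0,0,-0.2,0,0,0,0],
  [0,0,-0.2,0,0,0,0],
])

```text
clock: 7.18
position: [0.521, -0.0164, 0.2976]
ee_rot: [3.14, -0.002, 1.667]
ft_force: [-0.3, -0.6, -2.3]
gripper_width: 0.0214
```

Request:
move_arm([
  [0,0,-0.15,0,0,0,0],
  [0,0,-0.15,0,0,0,0],
  [0,0,-0.15,0,0,0,0],
])

```text
clock: 7.43
position: [0.5208, -0.0163, 0.3012]
ee_rot: [3.141, -0.002, 1.667]
ft_force: [-0.1, -1.2, -4.0]
gripper_width: 0.0218
```

Request:
move_arm([
  [0,0,-0.15,0,0,0,0],
  [0,0,-0.15,0,0,0,0],
  [0,0,-0.1,0,0,0,0],
])

```text
clock: 7.68
position: [0.5204, -0.0164, 0.3033]
ee_rot: [-3.139, -0.003, 1.667]
ft_force: [0.1, -0.7, -11.9]
gripper_width: 0.0215
```

Request:
move_arm([
  [0,0,-0.1,0,0,0,0],
  [0,0,-0.1,0,0,0,0],
  [0,0,-0.1,0,0,0,0],
])

```text
clock: 7.93
position: [0.5203, -0.0164, 0.3069]
ee_rot: [-3.139, -0.003, 1.667]
ft_force: [-0.2, -0.5, -12.5]
gripper_width: 0.0217
```

The rod entered cleanly and met the cup at the expected height (z≈0.302, about 9 N). Continuing upward, slowing before the stop range (z≈0.319–0.327).

Request:
move_arm([
  [0,0,-0.15,0,0,0,0],
  [0,0,-0.15,0,0,0,0],
  [0,0,-0.15,0,0,0,0],
  [0,0,-0.15,0,0,0,0],
  [0,0,-0.1,0,0,0,0],
  [0,0,-0.1,0,0,0,0],
])

```text
clock: 8.43
position: [0.5208, -0.0164, 0.3167]
ee_rot: [3.141, -0.002, 1.667]
ft_force: [0.1, 0.2, -12.4]
gripper_width: 0.0218
```

Request:
move_arm([
  [0,0,-0.08,0,0,0,0],
  [0,0,-0.08,0,0,0,0],
])

```text
clock: 8.6
position: [0.5208, -0.0164, 0.3181]
ee_rot: [3.141, -0.002, 1.667]
ft_force: [-0.3, -0.2, -12.3]
gripper_width: 0.0218
```

Request:
move_arm([
  [0,0,-0.07,0,0,0,0],
  [0,0,-0.07,0,0,0,0],
])

```text
clock: 8.77
position: [0.5208, -0.0164, 0.3194]
ee_rot: [3.141, -0.002, 1.667]
ft_force: [0.1, -0.2, -12.2]
gripper_width: 0.0216
```

Request:
move_arm([
  [0,0,-0.05,0,0,0,0],
  [0,0,-0.05,0,0,0,0],
])

```text
clock: 8.93
position: [0.5208, -0.0164, 0.3203]
ee_rot: [3.141, -0.002, 1.667]
ft_force: [0.1, -0.3, -12.1]
gripper_width: 0.0215
```

Request:
move_arm([
  [0,0,-0.05,0,0,0,0],
  [0,0,-0.05,0,0,0,0],
])

```text
clock: 9.1
position: [0.5208, -0.0164, 0.3213]
ee_rot: [3.141, -0.002, 1.667]
ft_force: [-0.3, -0.6, -12.0]
gripper_width: 0.0218
```

Request:
move_arm([
  [0,0,-0.05,0,0,0,0],
  [0,0,-0.05,0,0,0,0],
])

```text
clock: 9.27
position: [0.5208, -0.0165, 0.3223]
ee_rot: [3.141, -0.002, 1.667]
ft_force: [-0.5, -0.2, -13.3]
gripper_width: 0.0217
```

Request:
move_arm([
  [0,0,-0.04,0,0,0,0],
  [0,0,-0.04,0,0,0,0],
])

```text
clock: 9.43
position: [0.5208, -0.0164, 0.3225]
ee_rot: [-3.142, -0.002, 1.667]
ft_force: [0.5, -1.5, -16.7]
gripper_width: 0.022
```

Request:
move_arm([
  [0,0,-0.04,0,0,0,0],
  [0,0,0,0,0,0,0],
])

```text
clock: 9.6
position: [0.5208, -0.0164, 0.3225]
ee_rot: [-3.141, -0.002, 1.667]
ft_force: [0.6, -2.2, -18.0]
gripper_width: 0.0218
```

z has stopped at 0.3225 while the force rises from 12 to 18 N, so the collar is on the ring. One small nudge, then hold.

Request:
move_arm([
  [0,0,-0.04,0,0,0,0],
  [0,0,0,0,0,0,0],
  [0,0,0,0,0,0,0],
  [0,0,0,0,0,0,0],
  [0,0,0,0,0,0,0],
  [0,0,0,0,0,0,0],
  [0,0,0,0,0,0,0],
  [0,0,0,0,0,0,0],
  [0,0,0,0,0,0,0],
  [0,0,0,0,0,0,0],
])

```text
clock: 10.43
position: [0.5207, -0.0165, 0.3225]
ee_rot: [-3.14, -0.002, 1.667]
ft_force: [1.6, -0.8, -25.3]
gripper_width: 0.0217
```

Request:
move_arm([
  [0,0,0,0,0,0,0],
  [0,0,0,0,0,0,0],
  [0,0,0,0,0,0,0],
  [0,0,0,0,0,0,0],
  [0,0,0,0,0,0,0],
  [0,0,0,0,0,0,0],
])

```text
clock: 10.93
position: [0.5207, -0.0165, 0.3225]
ee_rot: [-3.14, -0.002, 1.667]
ft_force: [1.2, -1.9, -24.6]
gripper_width: 0.022
```

Run:
```python
from h import *
import sys; sys.argv=['m']
from m import *
avg(3); p,d,i=save('scene','s6'); 
for f in('s5','s6'):
    pp,dd,ii=load(f);L=(pts(ii,dd)-o)@B*1000
    z0,=((30,) if f=='s5' else (81,))
    m=(dd>0)&(np.abs(L[...,1])<30)&(L[...,0]>44)&(L[...,0]<60)&(L[...,2]>z0+127)&(L[...,2]<z0+150); q=L[m]; print(f,'arm top z',np.median(q[:,2]))
    edges(f,44,60,z0+30,z0+125,f)
```

```text
avg [ 5.20700e-01 -1.65000e-02  3.22500e-01 -3.14050e+00 -2.30000e-03
  1.66690e+00  1.24430e+00 -1.79170e+00 -2.50472e+01] std [1.e-05 2.e-05 1.e-05]
s5 arm top z 166.9056856467036
s5 x 52.43 ymid 1.25 w 28.5 n 24
s6 arm top z 217.04104151726415
s6 x 51.87 ymid 1.29 w 27.7 n 24
```

Request:
move_arm([
  [0,0,0.1,0,0,0,0],
  [0,0,0.3,0,0,0,0],
  [0,0,0.6,0,0,0,0],
  [0,0,0.8,0,0,0,0],
  [0,0,0.8,0,0,0,0],
  [0,0,0.8,0,0,0,0],
  [0,0,0.8,0,0,0,0],
  [0,0,0.6,0,0,0,0],
  [0,0,0.35,0,0,0,0],
  [0,0,0,0,0,0,0],
])

```text
clock: 11.97
position: [0.5209, -0.0163, 0.2719]
ee_rot: [3.141, -0.002, 1.667]
ft_force: [-0.0, -0.5, -3.5]
gripper_width: 0.0216
```

Request:
move_arm([
  [0,0,0,0,0,0,0],
  [0,0,0,0,0,0,0],
])

```text
clock: 12.13
position: [0.5208, -0.0163, 0.2721]
ee_rot: [3.141, -0.002, 1.667]
ft_force: [-0.1, -0.8, -3.6]
gripper_width: 0.0217
```

Request:
move_arm([
  [0.8,0,0,0,0,0,0],
  [1.4,0,0,0,0,0,0],
  [1.7,0,0,0,0,0,0],
  [1.7,0,0,0,0,0,0],
  [1.7,0,0,0,0,0,0],
  [1.7,0,0,0,0,0,0],
  [1.8,0,0,0,0,0,0],
  [1.8,0,0,0,0,0,0],
  [1.8,0,0,0,0,0,0],
  [1.8,0,0,0,0,0,0],
])

```text
clock: 12.97
position: [0.5049, 0.1465, 0.2728]
ee_rot: [3.141, -0.002, 1.667]
ft_force: [-0.1, -0.4, -3.4]
gripper_width: 0.0222
```

Request:
move_arm([
  [1.8,-0.4,0,0,0,0,0],
  [1.8,-0.4,0,0,0,0,0],
  [1.8,-0.4,0,0,0,0,0],
  [1.8,-0.4,0,0,0,0,0],
  [1.8,-0.4,0,0,0,0,0],
  [1.2,-0.4,0,0,0,0,0],
  [0.6,-0.1,0,0,0,0,0],
  [0,0,0.8,0,0,0,0],
  [0,0,0.8,0,0,0,0],
  [0,0,0.6,0,0,0,0],
])

```text
clock: 13.8
position: [0.47, 0.2493, 0.2494]
ee_rot: [-3.141, -0.001, 1.666]
ft_force: [0.3, -0.1, -3.6]
gripper_width: 0.0219
```

Request:
move_arm([
  [0,0,0.2,0,0,0,0],
  [0,0,0.2,0,0,0,0],
  [0,0,0.1,0,0,0,0],
])

```text
clock: 14.05
position: [0.4702, 0.2495, 0.2454]
ee_rot: [3.142, -0.002, 1.666]
ft_force: [-0.4, -0.4, -3.9]
gripper_width: 0.0218
```

Request:
move_arm([
  [0,0,0.1,0,0,0,0],
  [0,0,0.1,0,0,0,0],
  [0,0,0,0,0,0,0],
])

```text
clock: 14.3
position: [0.4702, 0.25, 0.2441]
ee_rot: [3.14, -0.002, 1.667]
ft_force: [-0.1, -0.2, -3.4]
gripper_width: 0.0218
```

Request:
move_arm([
  [0,0,0.06,0,0,0,0],
  [0,0,0.06,0,0,0,0],
  [0,0,0,0,0,0,0],
])

```text
clock: 14.55
position: [0.4701, 0.2501, 0.2428]
ee_rot: [3.141, -0.002, 1.667]
ft_force: [0.5, -0.8, -3.3]
gripper_width: 0.0217
```

Request:
move_arm([
  [0,0,0.06,0,0,0,0],
  [0,0,0.05,0,0,0,0],
  [0,0,0,0,0,0,0],
])

```text
clock: 14.8
position: [0.4701, 0.2502, 0.2417]
ee_rot: [3.141, -0.002, 1.667]
ft_force: [-0.4, 0.0, -3.3]
gripper_width: 0.0218
```

Request:
move_arm([
  [0,0,0.05,0,0,0,0],
  [0,0,0,0,0,0,0],
])

```text
clock: 14.97
position: [0.4701, 0.2502, 0.2416]
ee_rot: [3.14, -0.002, 1.667]
ft_force: [-1.7, -0.6, -1.4]
gripper_width: 0.0217
```

Request:
move_arm([
  [0,0,0.04,0,0,0,0],
  [0,0,0,0,0,0,0],
  [0,0,0,0,0,0,0.3],
  [0,0,0,0,0,0,0.5],
  [0,0,0,0,0,0,0.7],
  [0,0,0,0,0,0,0.8],
  [0,0,0,0,0,0,0.8],
  [0,0,0,0,0,0,0.8],
  [0,0,0,0,0,0,0.8],
  [0,0,0,0,0,0,0.8],
])

```text
clock: 15.8
position: [0.4701, 0.2501, 0.2407]
ee_rot: [3.141, -0.002, 1.667]
ft_force: [-0.5, -0.7, -0.1]
gripper_width: 0.0712
```

Request:
move_arm([
  [0,0,-1.5,0,0,0,0.8],
  [0,0,-2.5,0,0,0,0.8],
  [0,0,-2.5,0,0,0,0.8],
  [0,0,-1.5,0,0,0,0.8],
  [0,0,-0.5,0,0,0,0.8],
  [0,0,0,0,0,0,0.8],
])

```text
clock: 16.3
position: [0.4705, 0.2501, 0.3275]
ee_rot: [3.137, -0.003, 1.667]
ft_force: [-0.6, 1.0, -0.0]
gripper_width: 0.0754
```

Run:
```python
from h import *
s=arm.read_state(); print(s['position'],s['gripper_width'])
p,d,i=save('top','t7'); p2,d2,i2=save('scene','s7')
P=pts(i2,d2); o=np.array([.5227,-.0137])
Q=P[(d2>0)&(P[...,2]>.155)&(P[...,2]<.18)&(np.hypot(P[...,0]-o[0],P[...,1]-o[1])<.045)]
print('cup pts',len(Q),Q.mean(0) if len(Q) else '', np.percentile(Q[:,2],[50,90]) if len(Q) else '')
top=Q[Q[:,2]>np.percentile(Q[:,2],90)-.003]; print('cup top s',cv2.minEnclosingCircle((top[:,:2]*1000).astype(np.float32)))
P1=pts(i,d); Q=P1[(d>0)&(P1[...,2]>.155)&(P1[...,2]<.18)&(np.hypot(P1[...,0]-o[0],P1[...,1]-o[1])<.045)]
if len(Q)>10: print('cup top t',len(Q),cv2.minEnclosingCircle((Q[:,:2]*1000).astype(np.float32)),np.median(Q[:,2]))
Q=P1[(d>0)&(P1[...,2]>.003)&(P1[...,2]<.02)&(np.abs(P1[...,0]-.49)<.1)&(np.abs(P1[...,1]+.243)<.1)]
a=cv2.resize(p[180:290,140:280],(420,330),interpolation=3);b=cv2.resize(p2[130:280,280:480],(480,360),interpolation=3);c=cv2.resize(p[180:290,290:480],(400,232),interpolation=3)
cv=np.zeros((600,800,3),np.uint8);cv[:360,:480]=b;cv[:330//1,480:800]=cv2.resize(a,(320,330));cv[362:594,:400]=c;cv2.imwrite('pics/crop4.png',cv)
```

```text
[0.47048059 0.25013107 0.32749116] 0.07535276589007447
cup pts 60 [ 0.5260047  -0.01123999  0.15700634] [0.15693556 0.15881961]
cup top s ((526.2073364257812, -8.921181678771973), 15.683347702026367)
cup top t 164 ((522.5708618164062, -13.672453880310059), 17.815988540649414) 0.15729038400698436
```

View pics/crop4.png

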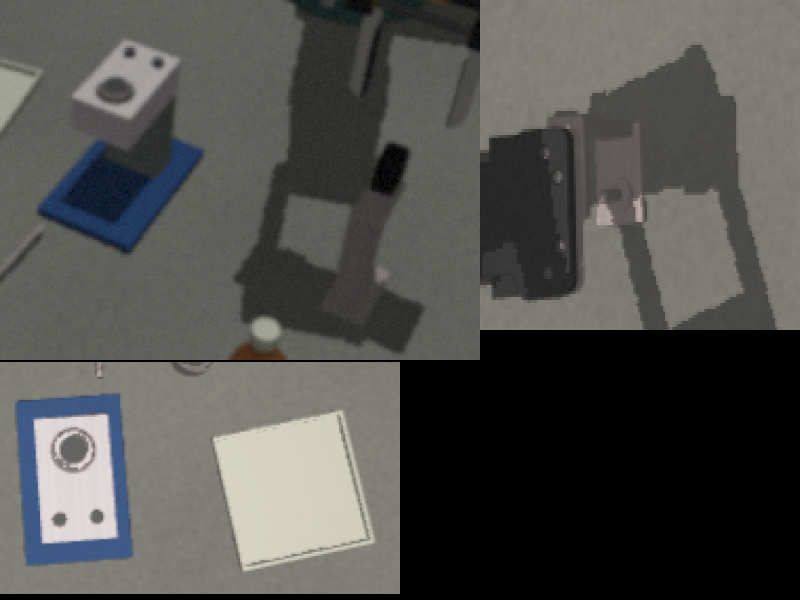

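The hook stands upright at its new spot (crop 365,240), clear of the block. The cup is proud (crop 115,88), but I read only about 8 mm; checking the height.

Run:
```python
from h import *
for f in('t7','top','s7','scene'):
    p,d,i=load(f); P=pts(i,d); b=np.array([.0023,.0012]) if f[0]=='s' else 0
    r=np.hypot(*(np.moveaxis(P[...,:2],-1,0)-(np.array([.5227,-.0142])+b)[:,None,None]))
    for r0,r1 in((0,.010),(.010,.014),(.014,.018),(.024,.028)):
        q=P[(d>0)&(r>=r0)&(r<r1)&(P[...,2]>.1)][:,2]*1000; print(f,r0,r1,len(q),np.percentile(q,[5,50,95]).round(1))
```

```text
t7 0 0.01 95 [155.6 157.3 159.2]
t7 0.01 0.014 76 [115.4 156.1 158.8]
t7 0.014 0.018 131 [114.  116.5 157.3]
t7 0.024 0.028 199 [147.2 148.9 150.9]
top 0 0.01 93 [144.6 146.8 148.6]
top 0.01 0.014 78 [114.  144.6 147.7]
top 0.014 0.018 121 [114.4 116.4 146.3]
top 0.024 0.028 198 [146.6 148.7 150.6]
s7 0 0.01 37 [154.4 157.  159.4]
s7 0.01 0.014 21 [152.7 156.7 158.8]
s7 0.014 0.018 59 [138.3 150.3 156. ]
s7 0.024 0.028 136 [113.3 146.2 149.8]
scene 0 0.01 36 [143.1 145.5 147.7]
scene 0.01 0.014 19 [143.3 145.3 148.1]
scene 0.014 0.018 21 [127.1 144.9 148.4]
scene 0.024 0.028 151 [111.4 146.4 150.2]
```

The depth shows 116 mm (the cavity floor) between r=14 and 18 mm, and a lift of only ~10 mm. I need a close wrist look at the cup before acting.

Run:
```python
from h import *
go([.553,-.011,.325],None,3)
p,d,i=load('top'); P=pts(i,d)
for n,c in(('decoy',(.632,-.138)),):
    r=np.hypot(P[...,0]-c[0],P[...,1]-c[1]); q=P[(d>0)&(r<.03)&(P[...,2]>.02)]; 
    print(n,len(q),cv2.minAreaRect((q[:,:2]*1000).astype(np.float32)),np.percentile(q[:,2],[5,25,50,75,95]).round(4))
p,d,i=load('t7')
print((pts(i,d)[212:232,314:338,2]*1000).astype(int)[::2])
```

```text
turn total [0. 0. 0.] | after turn shift cm [-26.77   5.78  -0.08] rows 10.0 per row [-2.677  0.578 -0.008]
decoy 250 ((632.1646118164062, -138.53573608398438), (45.5286750793457, 47.66370391845703), 45.70407485961914) [0.0253 0.0391 0.0402 0.0412 0.0425]
[[147 148 148 149 147 148 145 133 155 157 155 156 158 157 145 148 148 147
  150 148 821 149 150 148]
 [146 147 149 145 156 115 114 114 117 115 117 116 117 115 115 116 157 148
  149 148 146 146 148 149]
 [150 149 156 114 117 112 114 154 158 155 157 156 156 155 115 117 115 116
  156 150 150 150 147 151]
 [148 154 117 114 114 158 156 158 157 157 157 156 157 157 158 159 821 115
  115 156 149 148 148 147]
 [120 114 116 116 158 156 157 156 156 155 159 158 157 155 157 157 157 116
  117 115 139 147 145 148]
 [116 117 116 117 158 159 156 156 157 157 156 159 155 155 157 159 158 115
  114 116 130 148 147 149]
 [133 154 115 113 157 158 156 159 157 157 156 157 158 156 157 157 158 114
  117 158 141 149 146 147]
 [148 113 116 117 115 115 157 157 160 158 156 156 157 157 157 115 117 115
  115 117 148 148 150 146]
 [148 148 116 155 117 114 116 116 115 115 158 116 114 115 118 115 114 156
  148 150 146 150 149 146]
 [148 149 147 147 145 155 156 115 116 117 114 115 117 117 158 115 133 149
  149 148 148 148 150 148]]
```

Request:
move_arm([
  [-2.68,0.58,0,0,0,0,0.8],
  [-2.68,0.58,0,0,0,0,0.8],
  [-2.68,0.58,0,0,0,0,0.8],
  [-2.68,0.58,0,0,0,0,0.8],
  [-2.68,0.58,0,0,0,0,0.8],
  [-2.68,0.58,0,0,0,0,0.8],
  [-2.68,0.58,0,0,0,0,0.8],
  [-2.68,0.58,0,0,0,0,0.8],
  [-2.68,0.58,0,0,0,0,0.8],
  [-2.68,0.58,0,0,0,0,0.8],
])

```text
clock: 17.23
position: [0.5532, -0.0125, 0.3229]
ee_rot: [-3.139, -0.003, 1.667]
ft_force: [0.4, 0.6, -0.9]
gripper_width: 0.0752
```

Request:
move_arm([
  [0,0,0,0,0,0,0.8],
  [0,0,0,0,0,0,0.8],
  [0,0,0,0,0,0,0.8],
])

```text
clock: 17.48
position: [0.5531, -0.0109, 0.3237]
ee_rot: [-3.14, -0.003, 1.667]
ft_force: [-0.5, 0.8, -0.1]
gripper_width: 0.0751
```

Run:
```python
from h import *
s=arm.read_state(); print(s['position'])
p,d,i=save('wrist','w8'); P=pts(i,d)
m=(np.hypot(P[...,0]-.5227,P[...,1]+.0142)<.03)&(d>0); v,u=np.where(m); print(u.min(),u.max(),v.min(),v.max())
r=np.hypot(P[...,0]-.5227,P[...,1]+.0142)
for r0 in range(0,28,3):
    q=P[(d>0)&(r>=r0/1e3)&(r<r0/1e3+.003)][:,2]*1000; print(r0,len(q),np.percentile(q,[5,25,50,75,95]).round(1) if len(q) else '')
q=P[m&(P[...,2]>.152)&(P[...,2]<.18)]; print(len(q),cv2.minEnclosingCircle((q[:,:2]*1000).astype(np.float32)))
```

```text
[ 0.55306309 -0.01086842  0.32373581]
189 461 138 399
0 518 [157.5 337.8 339.5 340.6 341.9]
3 1124 [157.2 338.7 340.7 341.6 342.3]
6 1355 [156.8 337.9 340.7 341.5 342.3]
9 1835 [117.  337.9 341.1 349.8 351.6]
12 1507 [116.1 339.1 341.2 342.7 351.4]
15 1611 [116.6 335.  340.6 341.9 351.2]
18 1807 [129.4 148.7 339.  341.4 350.7]
21 1710 [148.3 149.2 339.2 341.4 350.5]
24 1797 [148.1 149.1 338.9 341.3 350.4]
27 1829 [148.1 149.1 338.6 341.3 350.3]
909 ((521.81005859375, -15.524962425231934), 17.907386779785156)
```

View pics/w8.png

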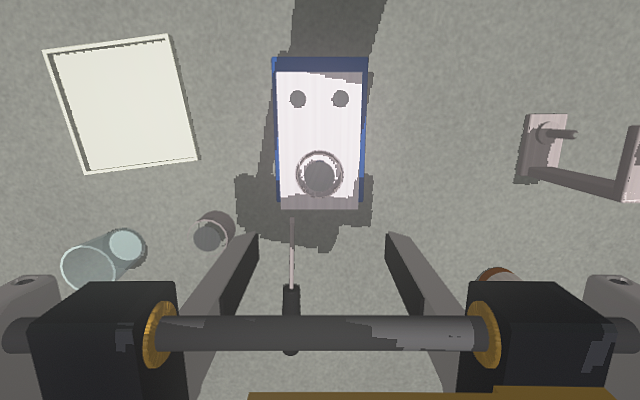

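Run:
```python
from h import *
p,d,i=load('w8'); P=pts(i,d)
a=cv2.resize(p[135:215,270:370],(800,640)[:2],interpolation=2)
z=np.clip((P[135:215,270:370,2]-.1)/.08*255,0,255).astype(np.uint8)
b=cv2.resize(cv2.applyColorMap(z,2),(400,320),interpolation=0)
q,dd,_=load('top'); c=cv2.resize(q[195:250,295:355],(360,330),interpolation=2)
cv=np.zeros((600,800,3),np.uint8);cv[:320,:400]=cv2.resize(a,(400,320));cv[:320,400:]=b
w,_,_=load('s7');cv[322:600,:400]=cv2.resize(w[150:190,300:358],(400,278),interpolation=2);cv[322:600,420:780]=c[:278]
cv2.imwrite('pics/crop5.png',cv)
print((P[150:202:3,292:348:3,2]*1000).astype(int))
```

```text
[[148 148 149 147 148 149 148 149 148 147 148 148 150 148 150 148 147 149
  148]
 [148 148 148 147 148 147 140 153 155 155 156 150 142 146 148 148 149 148
  148]
 [148 148 148 148 146 153 155 115 116 115 115 115 156 155 145 149 149 149
  149]
 [149 148 147 145 156 115 115 116 116 115 115 116 116 116 155 145 149 149
  149]
 [149 148 149 156 116 115 116 157 156 156 157 156 116 116 116 156 147 148
  148]
 [149 148 123 113 115 115 156 157 156 156 158 157 157 115 116 116 116 148
  148]
 [149 150 155 115 116 158 157 158 157 157 157 405 158 156 116 115 156 147
  149]
 [149 149 155 116 113 155 157 157 156 158 158 157 156 157 115 115 117 149
  148]
 [148 148 127 115 157 155 158 157 158 157 157 156 157 157 157 115 122 146
  147]
 [149 148 131 115 157 158 157 157 156 157 158 157 158 157 157 117 130 149
  149]
 [148 149 155 124 116 157 157 158 158 157 157 157 157 157 117 120 137 149
  148]
 [147 148 155 132 120 156 156 157 158 157 157 157 158 157 120 132 155 150
  148]
 [149 148 149 141 130 122 156 157 157 158 158 156 157 121 130 140 147 147
  149]
 [150 148 149 149 146 134 128 158 157 157 158 157 126 133 146 146 150 148
  148]
 [148 149 148 149 148 144 137 135 132 131 132 135 137 143 148 149 147 147
  148]
 [148 150 149 149 147 148 157 146 144 140 143 145 157 148 148 149 148 148
  149]
 [148 150 149 149 149 149 149 148 148 149 148 149 149 148 149 148 149 148
  148]
 [147 148 148 149 149 148 148 149 148 148 148 148 150 148 149 149 147 148
  148]]
```

View pics/crop5.png

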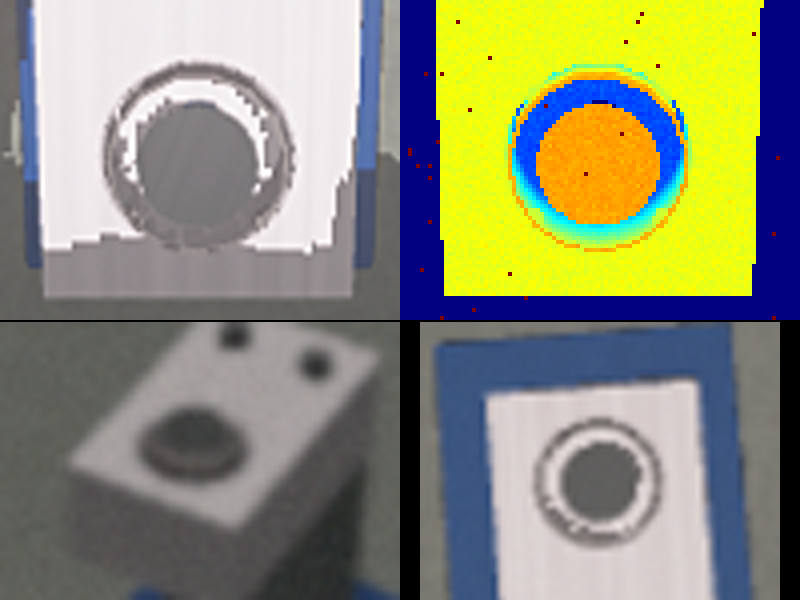

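Run:
```python
from h import *
p,d,i=load('s6'); P=pts(i,d); r=np.hypot(P[...,0]-.525,P[...,1]+.013)
m=(d>0)&(r<.03)&(P[...,2]>.13)&(P[...,2]<.195); print(np.c_[np.argwhere(m),(P[m]*1000).round(1)][:40])
s=arm.read_state(); p,d,i=save('wrist','w9'); P=pts(i,d)
for f in('w8','w9'):
    p,d,i=load(f);P=pts(i,d);print(f,np.median(P[165:185,312:328,2]), np.median(P[110:140,300:340,2]))
```

```text
[[ 1.590e+02  3.260e+02  5.170e+02 -2.350e+01  1.645e+02]
 [ 1.590e+02  3.270e+02  5.169e+02 -2.070e+01  1.658e+02]
 [ 1.590e+02  3.280e+02  5.157e+02 -1.880e+01  1.660e+02]
 [ 1.590e+02  3.290e+02  5.141e+02 -1.700e+01  1.658e+02]
 [ 1.590e+02  3.300e+02  5.146e+02 -1.390e+01  1.676e+02]
 [ 1.590e+02  3.310e+02  5.093e+02 -1.460e+01  1.638e+02]
 [ 1.600e+02  3.260e+02  5.209e+02 -2.080e+01  1.654e+02]
 [ 1.600e+02  3.270e+02  5.202e+02 -1.840e+01  1.661e+02]
 [ 1.600e+02  3.280e+02  5.170e+02 -1.780e+01  1.643e+02]
 [ 1.600e+02  3.290e+02  5.176e+02 -1.460e+01  1.663e+02]
 [ 1.600e+02  3.300e+02  5.151e+02 -1.350e+01  1.652e+02]
 [ 1.600e+02  3.310e+02  5.160e+02 -1.020e+01  1.674e+02]
 [ 1.600e+02  3.320e+02  5.133e+02 -9.100e+00  1.661e+02]
 [ 1.610e+02  3.260e+02  5.242e+02 -1.850e+01  1.657e+02]
 [ 1.610e+02  3.270e+02  5.227e+02 -1.660e+01  1.657e+02]
 [ 1.610e+02  3.280e+02  5.205e+02 -1.540e+01  1.648e+02]
 [ 1.610e+02  3.290e+02  5.204e+02 -1.260e+01  1.661e+02]
 [ 1.610e+02  3.300e+02  5.185e+02 -1.110e+01  1.656e+02]
 [ 1.610e+02  3.310e+02  5.148e+02 -1.080e+01  1.633e+02
[... 605 characters left out ...]
  4.980e+02 -1.310e+01  1.481e+02]
 [ 1.620e+02  3.350e+02  4.986e+02 -9.900e+00  1.501e+02]
 [ 1.620e+02  3.360e+02  5.105e+02  4.000e-01  1.630e+02]
 [ 1.630e+02  3.250e+02  5.324e+02 -1.550e+01  1.667e+02]
 [ 1.630e+02  3.260e+02  5.292e+02 -1.490e+01  1.648e+02]
 [ 1.630e+02  3.270e+02  5.309e+02 -1.100e+01  1.679e+02]
 [ 1.630e+02  3.280e+02  5.271e+02 -1.080e+01  1.654e+02]
 [ 1.630e+02  3.290e+02  5.268e+02 -8.200e+00  1.666e+02]
 [ 1.630e+02  3.300e+02  5.219e+02 -8.700e+00  1.630e+02]
 [ 1.630e+02  3.310e+02  5.249e+02 -4.000e+00  1.673e+02]
 [ 1.630e+02  3.320e+02  5.226e+02 -2.800e+00  1.664e+02]]
w8 0.15743026316013006 0.1489686299887933
w9 0.15750452926895425 0.14891720004506784
```

While the collar was held the cup top was at ~166 mm (17 mm proud). Lowering the hook to h≈30 mm then let its arm (underside 157.5 mm) push the cup back to 8.4 mm proud. That was my error: the arm's clearance is only about 3 mm. 8.4 mm should still give the finger tips a hold, so I'll try a careful grip first; if it slips, I redo the push and withdraw at h≈41 mm.

Run:
```python
from h import *
go([.5227,-.0152,.2530],np.radians(95.5),2)
```

```text
turn total [-0.0003 -0.0026  0.0016] | after turn shift cm [-0.21 -3.08  7.16] rows 4.0 per row [-0.052 -0.769  1.791]
```

Request:
move_arm([
  [-0.07,-1.03,0,0,0,0,0.8],
  [-0.07,-1.03,0,0,0,0,0.8],
  [-0.07,-1.02,0,0,0,0,0.8],
  [0,0,1.8,0,0,0,0.8],
  [0,0,1.8,0,0,0,0.8],
  [0,0,1.8,0,0,0,0.8],
  [0,0,1.2,0,0,0,0.8],
  [0,0,0.5,0,0,0,0.8],
  [0,0,0,0,0,0,0.8],
  [0,0,0,0,0,0,0.8],
])

```text
clock: 18.42
position: [0.523, -0.0161, 0.255]
ee_rot: [3.14, -0.002, 1.667]
ft_force: [-0.2, 0.1, 0.6]
gripper_width: 0.075
```

Request:
move_arm([
  [0,0,0.1,0,0,0,0.8],
  [0,0,0.1,0,0,0,0.8],
  [0,0,0,0,0,0,0.8],
  [0,0,0,0,0,0,0.8],
])

```text
clock: 18.75
position: [0.5233, -0.0162, 0.2528]
ee_rot: [3.14, -0.002, 1.667]
ft_force: [-0.3, -0.6, -0.0]
gripper_width: 0.075
```

Request:
move_arm([
  [0.08,-0.04,0.15,0,0,0,0.8],
  [0,0,0.15,0,0,0,0.8],
  [0,0,0.06,0,0,0,0.8],
  [0,0,0,0,0,0,0.8],
  [0,0,0,0,0,0,0.8],
])

```text
clock: 19.17
position: [0.5226, -0.0154, 0.2485]
ee_rot: [3.141, -0.002, 1.667]
ft_force: [-0.0, 0.2, -0.1]
gripper_width: 0.0753
```

Request:
move_arm([
  [0,0,0.06,0,0,0,0.8],
  [0,0,0,0,0,0,0.8],
])

```text
clock: 19.33
position: [0.5226, -0.0154, 0.248]
ee_rot: [3.141, -0.002, 1.667]
ft_force: [-0.3, -0.1, -0.7]
gripper_width: 0.0753
```

Request:
move_arm([
  [0,0,0.06,0,0,0,0.8],
  [0,0,0,0,0,0,0.8],
])

```text
clock: 19.5
position: [0.5226, -0.0154, 0.2474]
ee_rot: [3.141, -0.002, 1.667]
ft_force: [0.4, 1.0, -0.2]
gripper_width: 0.0755
```

Request:
move_arm([
  [0,0,0,0,0,0,0.5],
  [0,0,0,0,0,0,0.42],
  [0,0,0,0,0,0,0.4],
  [0,0,0,0,0,0,0.38],
  [0,0,0,0,0,0,0.3],
  [0,0,0,0,0,0,0.2],
  [0,0,0,0,0,0,0.1],
  [0,0,0,0,0,0,0],
  [0,0,0,0,0,0,0],
  [0,0,0,0,0,0,0],
])

```text
clock: 20.33
position: [0.5226, -0.0153, 0.2475]
ee_rot: [3.141, -0.002, 1.667]
ft_force: [-0.1, 0.1, 0.7]
gripper_width: 0.0338
```

Request:
move_arm([
  [0,0,0,0,0,0,0],
  [0,0,0,0,0,0,0],
  [0,0,0,0,0,0,0],
])

```text
clock: 20.58
position: [0.5226, -0.0154, 0.2475]
ee_rot: [3.141, -0.002, 1.667]
ft_force: [0.3, -0.3, 0.2]
gripper_width: 0.0338
```

Request:
move_arm([
  [0,0,-0.05,0,0,0,0],
  [0,0,-0.05,0,0,0,0],
  [0,0,-0.1,0,0,0,0],
  [0,0,-0.1,0,0,0,0],
  [0,0,0,0,0,0,0],
])

```text
clock: 21.0
position: [0.5225, -0.0154, 0.2495]
ee_rot: [-3.141, -0.002, 1.667]
ft_force: [2.5, 0.9, -7.3]
gripper_width: 0.0338
```

Run:
```python
from h import *
avg(2); p,d,i=save('wrist','w10'); p2,d2,i2=save('scene','s10')
a=p[220:400,220:420]; b=p2[135:195,290:370]
cv=np.zeros((360,800,3),np.uint8); cv[:,:400]=cv2.resize(a,(400,360)); cv[:300,400:]=cv2.resize(b,(400,300),interpolation=3); cv2.imwrite('pics/crop6.png',cv)
P=pts(i2,d2); r=np.hypot(P[...,0]-.525,P[...,1]+.013); q=P[(d2>0)&(r<.010)]; print(np.percentile(q[:,2],[5,25,50,75]) if len(q) else 0)
```

```text
avg [ 5.2240e-01 -1.5400e-02  2.4960e-01 -3.1410e+00 -2.3000e-03  1.6670e+00
  2.3198e+00  5.4240e-01 -6.8850e+00] std [2.e-05 1.e-05 6.e-05]
[0.00868513 0.01194144 0.15847828 0.53858809]
```

View pics/crop6.png

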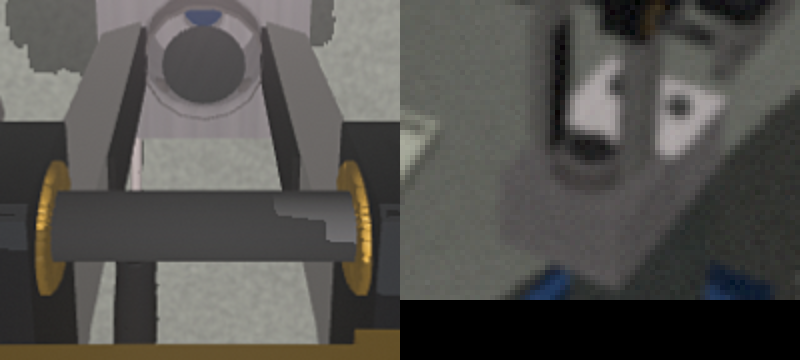

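Crop: the fingertips hold the cup's outer ring on both sides (left image 148,60 and 262,60). Pulling on slowly.

Request:
move_arm([
  [0,0,-0.1,0,0,0,0],
  [0,0,-0.1,0,0,0,0],
  [0,0,-0.1,0,0,0,0],
  [0,0,-0.1,0,0,0,0],
  [0,0,-0.1,0,0,0,0],
  [0,0,0,0,0,0,0],
])

```text
clock: 21.7
position: [0.5225, -0.0154, 0.256]
ee_rot: [3.141, -0.002, 1.667]
ft_force: [1.1, 0.4, -4.8]
gripper_width: 0.0337
```

Run:
```python
from h import *
for f in('w8','w10'):
    p,d,i=load(f)
    if f=='w8': print(i['origin'])
p,d,i=save('wrist','w11')
for f in('w10','w11'):
    p,d,i=load(f); P=pts(i,d); r=np.hypot(P[...,0]-.5225,P[...,1]+.015); q=P[(d>0)&(r<.009)&(P[...,2]>.14)&(P[...,2]<.19)]; b=P[(d>0)&(P[...,2]>.145)&(P[...,2]<.153)&(P[...,0]<.5)]
    print(f,len(q),np.median(q[:,2]) if len(q) else 0,'block',np.median(b[:,2]),arm.read_state()['position'][2],arm.read_state()['ft_force'])
```

```text
[ 0.47639008 -0.01873697  0.40589031]
w10 708 0.1596257881857766 block 0.14895656679872088 0.25606259612857596 [ 0.42958737  0.233173   -4.45094081]
w11 708 0.16591100812862009 block 0.14894909160338723 0.25606259612857596 [ 0.42958737  0.233173   -4.45094081]
```

No slip: the cup rises with the fingers (159.6→165.9 mm for 6.4 mm of travel). Tray centre next.

Request:
move_arm([
  [0,0,-0.2,0,0,0,0],
  [0,0,-0.2,0,0,0,0],
  [0,0,-0.2,0,0,0,0],
  [0,0,-0.2,0,0,0,0],
  [0,0,-0.3,0,0,0,0],
  [0,0,-0.4,0,0,0,0],
  [0,0,-0.6,0,0,0,0],
  [0,0,-0.8,0,0,0,0],
  [0,0,-0.8,0,0,0,0],
  [0,0,-0.6,0,0,0,0],
])

```text
clock: 22.58
position: [0.523, -0.0155, 0.3008]
ee_rot: [3.138, -0.001, 1.667]
ft_force: [0.6, -0.4, -1.6]
gripper_width: 0.0335
```

Run:
```python
from h import *
p,d,i=save('wrist','w12'); P=pts(i,d); r=np.hypot(P[...,0]-.5225,P[...,1]+.015); q=P[(d>0)&(r<.009)&(P[...,2]>.15)&(P[...,2]<.24)]
s=arm.read_state();print(np.median(q[:,2]),s['position'],s['ft_force'],s['gripper_width'])
p,d,i=load('top')
t=cv2.inRange(p,(150,160,160),(255,255,255)); n,l,st,c=cv2.connectedComponentsWithStats(t[180:300,370:490]); k=1+st[1:,4].argmax()
m=(l==k).astype(np.uint8); cn=max(cv2.findContours(m,0,2)[0],key=cv2.contourArea); rr=cv2.minAreaRect(cn); print(rr,st[k])
u,v=rr[0][0]+370,rr[0][1]+180; C=onz(i,u,v,.006); print(u,v,C); print(onz(i,429.3,240.5,.01))
go([C[0],C[1],s['position'][2]],None,2.8)
```

```text
0.21074382313245668 [ 0.52331224 -0.01560072  0.30185771] [ 0.18952852 -0.50049682 -0.38818976] 0.033862727575269036
((59.043731689453125, 60.191776275634766), (65.59629821777344, 63.86872863769531), 77.15229034423828) [  21   23   77   76 3912]
429.0437316894531 240.19177627563477 [ 0.49098483 -0.24691955  0.006     ]
[ 0.49038055 -0.24630293  0.01      ]
turn total [0. 0. 0.] | after turn shift cm [-22.71  -5.44  -0.05] rows 9.0 per row [-2.524 -0.604 -0.005]
```

Request:
move_arm([
  [-1.6,-0.38,0,0,0,0,0],
  [-2.4,-0.57,0,0,0,0,0],
  [-2.5,-0.6,0,0,0,0,0],
  [-2.7,-0.65,0,0,0,0,0],
  [-2.7,-0.65,0,0,0,0,0],
  [-2.7,-0.65,0,0,0,0,0],
  [-2.7,-0.65,0,0,0,0,0],
  [-2.4,-0.57,0,0,0,0,0],
  [-1.8,-0.43,0,0,0,0,0],
  [-1.2,-0.29,0,0,0,0,0],
])

```text
clock: 23.47
position: [0.4898, -0.2486, 0.2981]
ee_rot: [3.141, -0.001, 1.665]
ft_force: [1.2, 0.4, -1.2]
gripper_width: 0.0341
```

Request:
move_arm([
  [0,0,0,0,0,0,0],
  [0,0,1.5,0,0,0,0],
  [0,0,2.5,0,0,0,0],
  [0,0,2.5,0,0,0,0],
  [0,0,2.5,0,0,0,0],
  [0,0,2.5,0,0,0,0],
  [0,0,2.0,0,0,0,0],
  [0,0,1.5,0,0,0,0],
  [0,0,1.0,0,0,0,0],
  [0,0,0,0,0,0,0],
])

```text
clock: 24.3
position: [0.4895, -0.2446, 0.1355]
ee_rot: [-3.139, -0.006, 1.668]
ft_force: [-0.7, 0.6, -1.8]
gripper_width: 0.0339
```

Run:
```python
from h import *
s=avg(3); p,d,i=save('wrist','w13'); P=pts(i,d); r=np.hypot(P[...,0]-s[0],P[...,1]-s[1]); q=P[(d>0)&(r<.010)&(P[...,2]<s[2]-.05)&(P[...,2]>.03)]
print('cup top',np.median(q[:,2]),len(q),np.linalg.lstsq(np.c_[q[:,:2]-q[:,:2].mean(0),np.ones(len(q))],q[:,2],rcond=None)[0])
f=P[(d>0)&(P[...,2]<.008)&(np.hypot(P[...,0]-.49,P[...,1]+.246)<.06)]; print('floor',len(f),np.median(f[:,2]) if len(f) else 0)
```

```text
avg [ 0.4902 -0.2452  0.1372 -3.1387 -0.0037  1.668  -0.1658 -0.4395 -1.7959] std [0.00053 0.00051 0.00125]
cup top 0.04930175353848777 876 [0.00765829 0.00325099 0.04929671]
floor 16049 0.0039582070819847714
```

Request:
move_arm([
  [0,0,0.4,0,0,0,0],
  [0,0,0.3,0,0,0,0],
  [0,0,0.3,0,0,0,0],
  [0,0,0,0,0,0,0],
  [0,0,0,0,0,0,0],
])

```text
clock: 24.92
position: [0.4902, -0.2463, 0.1277]
ee_rot: [3.141, -0.002, 1.667]
ft_force: [0.4, -0.6, -0.6]
gripper_width: 0.034
```

Request:
move_arm([
  [0,0,0.1,0,0,0,0],
  [0,0,0.1,0,0,0,0],
  [0,0,0,0,0,0,0],
])

```text
clock: 25.17
position: [0.4903, -0.2463, 0.1258]
ee_rot: [3.141, -0.002, 1.667]
ft_force: [-0.7, 0.0, -1.7]
gripper_width: 0.0338
```

Request:
move_arm([
  [0,0,0.06,0,0,0,0],
  [0,0,0.06,0,0,0,0],
  [0,0,0,0,0,0,0],
])

```text
clock: 25.42
position: [0.4903, -0.2463, 0.1247]
ee_rot: [3.141, -0.002, 1.667]
ft_force: [-0.5, -0.3, -1.3]
gripper_width: 0.0339
```

Request:
move_arm([
  [0,0,0.04,0,0,0,0],
  [0,0,0.04,0,0,0,0],
  [0,0,0,0,0,0,0],
])

```text
clock: 25.67
position: [0.4904, -0.2463, 0.1246]
ee_rot: [3.141, -0.002, 1.667]
ft_force: [-0.8, 0.5, 2.9]
gripper_width: 0.0339
```

Request:
move_arm([
  [0,0,0.04,0,0,0,0],
  [0,0,0,0,0,0,0],
])

```text
clock: 25.83
position: [0.4904, -0.2463, 0.1246]
ee_rot: [3.141, -0.002, 1.667]
ft_force: [-2.2, 1.9, 5.2]
gripper_width: 0.0337
```

Contact (+5 N): the cup is down. Ease off slightly, release, retreat.

Request:
move_arm([
  [0,0,-0.05,0,0,0,0],
  [0,0,0,0,0,0,0.4],
  [0,0,0,0,0,0,0.5],
  [0,0,0,0,0,0,0.6],
  [0,0,0,0,0,0,0.7],
  [0,0,0,0,0,0,0.7],
  [0,0,0,0,0,0,0.7],
  [0,0,0,0,0,0,0.7],
])

```text
clock: 26.5
position: [0.4904, -0.2463, 0.124]
ee_rot: [3.141, -0.002, 1.667]
ft_force: [-0.2, 0.5, -0.8]
gripper_width: 0.0657
```

Request:
move_arm([
  [0,0,-1,0,0,0,0.7],
  [0,0,-2,0,0,0,0.7],
  [0,0,-3,0,0,0,0.7],
  [0,0,-3,0,0,0,0.7],
  [0,0,-3,0,0,0,0.7],
  [0,-3,-2,0,0,0,0.7],
  [0,-3.5,0,0,0,0,0.7],
  [0,-3.5,0,0,0,0,0.7],
  [0,-2,0,0,0,0,0.7],
  [0,0,0,0,0,0,0.7],
])

```text
clock: 27.33
position: [0.3682, -0.2583, 0.2655]
ee_rot: [3.14, 0.0, 1.664]
ft_force: [0.4, 0.1, -0.1]
gripper_width: 0.0658
```

Run:
```python
from h import *
s=avg(2); p,d,i=save('scene','s14'); p1,d1,i1=save('top','t14'); P=pts(i1,d1)
r=np.hypot(P[...,0]-.4904,P[...,1]+.2463); q=P[(d1>0)&(r<.03)&(P[...,2]>.02)&(P[...,2]<.06)]
if len(q): print('cup',len(q),np.median(q[:,2]),cv2.minEnclosingCircle((q[:,:2]*1000).astype(np.float32)))
cv=np.zeros((600,800,3),np.uint8); cv[:375,:600]=cv2.resize(p[100:325,150:510],(600,375)); cv[375:,:400]=cv2.resize(p1[120:290,140:480],(400,225)); cv2.imwrite('pics/fin.png',cv)
```

```text
avg [ 3.6900e-01 -2.5830e-01  2.6540e-01  3.1397e+00 -1.0000e-04  1.6643e+00
  3.7950e-01 -7.0100e-02 -3.0570e-01] std [8.2e-04 1.0e-05 8.0e-05]
cup 152 0.034111436588265986 ((490.2616271972656, -243.85482788085938), 18.143461227416992)
```

View pics/fin.png

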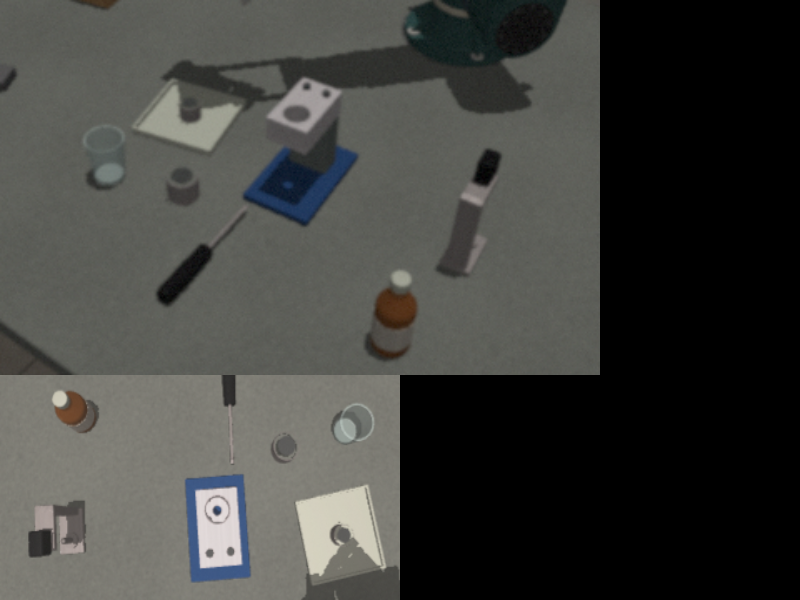

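The final picture shows the cup upright in mid-tray, the hook standing clear, and the bystanders where they were. Handing in.

```bash
python3 -c "
from cell import arm; print(arm.finish_job())"
```

```text
the job is handed in; nothing more can be done
None
```

The job is done and handed in at about 27.5 s, but I pushed the cup partway back down while withdrawing the hook.

- **Push:** I took the hook and raised its rod through the hole until the collar met the stop ring at TCP z = 0.3225. The vertical force rose from 12 N to about 25 N as it seated. I held it there for over 1 s, and the cup's top stood at about 166 mm, 17 mm proud.
- **Hook:** It stands upright on the bench at about (0.47, 0.25), well clear of the block.
- **Cup:** I pulled it out and set it on the tray with about 5 N of contact. Its top measures 34 mm above the bench, which is right for a 30 mm cup on a 4 mm floor. It is upright, within about 3 mm of the tray's centre.
- **Other things:** In the last picture the bottle, beaker, screwdriver and larger loose cup look where they were.

**What went wrong or disagreed:**
- **Cup pushed back:** I lowered the hook too far before sliding it out, so its arm pressed the cup back from about 17 mm to 8.4 mm proud. I pulled it from that height instead of repeating the push, and it did not slip.
- **Grip width:** The gripper read 33.8 mm on the cup, where 36 mm was expected.
- **Depth readings:** The depth images read the cavity floor through the cup's top ring. Its outer ring measured about 18 mm in radius, which fits the 36 mm cup.

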